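Mount a valve sleeve on the lapping fixture

TASK

Lift the square brass flange out of the wooden bin, turn it to match the four studs of the lapping fixture and slide it down, post upward, until it lies flat on the faceplate. Then take the taller of the two chrome sleeves and slide it over the flange's post until it stands fully home on the flange. Lower both parts gently rather than dropping them, let go, and leave the short sleeve, the hammer and the brush where they lie.

Things in the scene. Friction and masses are not known exactly. Their poses are not given: they have to be found in the camera images.
- flange: Loose brass flange, 0.35 kg, post up: square plate 84 x 84 x 8 mm with four 11.5 mm through holes at (+-28, +-28) mm and a central square post 17 x 17 mm, its sides parallel to the plate's edges, straight from 8 to 48 mm above the underside, then a cone to 56 mm. Origin: centre of the underside; x, y along the edges, z up the post. Every quarter turn fits the same.
- flange_post_top (a point): Tip of the flange's post, 56 mm above the flange's origin.
- bin: Open wooden bin, fixed to the bench, 190 x 190 mm outside, 45 mm high, walls and floor 6 mm thick. Origin: centre of its underside; x and y along its sides. The flange lies inside.
- fixture: Lapping fixture, fixed: round dark base 136 mm wide, 14 mm high, under a round faceplate 120 mm wide with its flat top 40 mm above the bench. Four upright steel studs, 8 mm in diameter, 25 mm tall (last 6 mm taper to 3 mm), stand on it at (+-28, +-28) mm. Origin: centre of the underside; z up; x, y parallel to the sides of the stud square.
- fixture_face (a point): Centre of the faceplate's top, 40 mm above the fixture's origin, axes as the fixture's.
- sleeve: The tall chrome valve sleeve, loose, 0.16 kg: a plain tube 34 mm outside, 27 mm bore, 65 mm long, open at both ends, standing upright on the bench. Origin: centre of its lower end; z along the tube.
- sleeve_mid (a point): Middle of the tall sleeve, on its axis, 32.5 mm above its lower end.
- short_sleeve: Bystander: a short chrome sleeve of the same 34 mm diameter but only 38 mm long, standing on the bench. Origin: centre of its lower end.
- hammer: Bystander: bronze dead-blow hammer lying on the bench, head 40 mm in diameter and 85 mm long, wooden handle; about 220 mm long along its x axis, the head at +x. Origin at bench level, 30 mm from the head's middle towards the handle.
- brush: Bystander: bore brush with a steel shaft and black bristles and grip, about 235 mm long along its x axis and 24 mm thick, lying on the bench. Origin at bench level near its middle.
There are look-alikes about, which are no part of the job. There is more than one size of the fixture; the job needs the middle-sized. Of the things that look like the flange, the larger one is meant.

How it is judged:
On the way, in this order (a step that is already met when the one before it is completed fails the run):
1. the flange is lifted clear of the bin (height (world z) of flange above 0.06 m), for 0.1 s.
2. the flange is on all four studs, flat on the faceplate (horizontal distance between flange and fixture_face below 0.004 m and z of flange in the frame of fixture_face between -0.003 and 0.003 m and angle between flange's own z axis and vertical below 0.06 rad), for 0.2 s.
3. the tall sleeve is lifted, the flange still seated (all of step 2 and height (world z) of sleeve_mid above 0.11 m), for 0.1 s.
At the end, for the whole second after the job is handed in: The flange sits on the four studs, its underside within 3 mm of the faceplate, centred within 4 mm and level within 0.06 rad; the tall sleeve stands around its post, resting on the flange (height within 3 mm, centred within 5 mm); both at rest and released (all of step 2 and horizontal distance between sleeve_mid and flange below 0.005 m and z of sleeve_mid in the frame of flange between 0.0375 and 0.0435 m and linear speed of each of flange, sleeve below 0.02 m/s); the robot touches nothing.
It fails at once if the short sleeve is moved more than 30 mm (distance of short_sleeve from where it was at the start of the episode above 0.03 m).
It fails at once if the hammer is moved more than 30 mm (distance of hammer from where it was at the start of the episode above 0.03 m).
It fails at once if the brush is moved more than 30 mm (distance of brush from where it was at the start of the episode above 0.03 m).
It fails at once if the flange is dropped onto the fixture (faster than 0.5 m/s at the studs) (horizontal distance between flange and fixture_face below 0.03 m and z of flange in the frame of fixture_face below 0.03 m and linear speed of flange above 0.5 m/s).
It fails at once if the sleeve is dropped onto the flange (faster than 0.5 m/s on the post) (horizontal distance between sleeve_mid and flange below 0.03 m and z of sleeve_mid in the frame of flange below 0.085 m and linear speed of sleeve above 0.5 m/s).
It also fails if it takes over 58 s, if anything falls off the work surface, if the arm or the gripper's body presses on something with over 40 N, if the wrist force passes 120 N, or if a joint passes its speed limit or range.

ROBOT

A 7-joint arm with a two-finger parallel gripper is mounted at the origin on the work surface. World frame = base frame: x ahead of the robot, y to its left, z up, the work surface at z = 0. Lengths are in m, angles in rad, forces in N, time in s.
With the tool pointing down it reaches from about 0.4 to 0.875 m from the base axis. Payload 19.3 kg.
Tool frame: the origin (TCP) lies at the very end of the fingers, on their centre line; the grasp point (between the pads) lies 19 mm behind it; z points along the fingers, y is the line along which they close (so a half turn about z gives the same grasp; the last joint's range is limited). The gripper opens to 85 mm and grips with 20 to 120 N. Pads are 22 mm wide; open, the fingers measure 114 mm over their backs; the gripper's body (76 mm by 85 mm) begins 54 mm behind the grasp point. The pads swing forward as they close: fully open they stand 13 mm farther back than shut.
Start: joints at [1.199, 0.521, -0.036, 1.599, 0.021, 1.021, -0.113], TCP at [0.186, -0.597, 0.231] pointing down, gripper open.
Joint ranges: [-2.91, 2.91], [-0.3, 2.13], [-1.5, 1.42], [0.17, 2.43], [-1.26, 4.41], [0.16, 1.93], [-2.52, 2.52]. Speed limits (rad/s): [1.89, 1.89, 2.39, 2.39, 3.01, 3.01, 3.01].

INTERFACE

Orientations are given as [roll, pitch, yaw] about the fixed x, y, z axes, in that order (R = Rz(yaw) Ry(pitch) Rx(roll)).
In Python, from workcell import bot gives the robot as it stands.
- The arm moves only by the tool jog_arm, never from a script. Its argument "motion" is a list of rows, each a list of 5 numbers: the shift along the tool's x, y, z scaled (see below), then the turn about the tool's z scaled (see below), then the opening, from 0 (shut) to 1 (fully open). A call has 1 to 12 rows; each row shifts and turns the commanded pose from where the row before left it, along the tool's axes as they then stand; what a row does not reach is not made up. The controller multiplies each number of a shift by 30 mm and each number of a turn by 0.08 rad. A row lasts 1/10 s, in which the tool goes at most 50 mm and 8.59 degrees, less where a joint would pass 70% of its speed; a pose out of reach is approached as far as the arm can. A call with a number of a shift or a turn outside -1 to 1 is refused whole. A call with a gripper value outside its range is refused whole. The fingers move at their own pace and stop on an object; "newtons" is the grip in N (left out, the last holds). Time passes only in rows, so rows that do not move let the fingers close. It gives the time, the measured TCP pose, the force, the opening and the grip force at its end, in the units of the state.
- bot.observe(): the state, without advancing time (a new reading comes with each control period).
- bot.grab_frame(name): name is "scene" or "side" or "wrist"; returns a dict with "pixels" (480x640x3 uint8, red, green, blue), "fovy" (degrees; the focal length in pixels is half the picture's height over the tangent of half this angle, whatever the lens; pixels are square), "cx", "cy" (the principal point, pixels), "rvec" (rotation vector, rad) and "tvec" (3), from world to camera coordinates, as OpenCV has them; the wrist camera has in their place "mount" (4x4, takes a point from camera to tool coordinates, whose origin is the TCP and whose axes are the flange's). Camera axes: x right, y down, z forward; pixel columns grow to the right and rows downward; lengths in m; the calibration is good to about 2 mm. A picture is of the moment at which its call begins: read the wrist's pose just before it. There is no depth.
- bot.job_done(): hands the job in; it is judged then, once.
The state is a dict: "clock": time; "qpos": joint angles; "qd": joint speeds; "joint_efforts": joint torques, N m; "position": TCP position; "tool_rot": TCP orientation; "force": force on the tool from outside, world axes, zero at the start; "moment": the same for the moment, N m; "grip_width": finger opening in m; "finger_force": force on a finger pad.
Only numpy, scipy, OpenCV 4.12 (cv2) and the standard library are available. Lean on these libraries where they do the work, as an engineer would, in place of code of your own. Each camera call takes 0.05 s, during which the arm holds its last target. There are 200 camera calls.

## Working session

There is one attempt and no reset: what is moved stays moved. The work goes in short steps, Python scripts to look and compute and a tool call to move; the robot and the scene stay as the last step left them, time stands still between calls to the robot, and variables do not carry over. Pictures are saved under pics/ and viewed, at most 13 in all, crops included, and the job is handed in when it is done.

Besides the shell and the picture viewer there is one more tool, called after ">>>" by a JSON object that holds its "fn" and its "kwargs", one argument or row to a line. jog_arm: Moves the arm, as the interface text tells. Shifts and turns lie within -1 to 1; 1 stands for 30 mm of shift or 0.08 rad of turn. Its arguments: {"type":"object","properties":{"motion":{"type":"array","items":{"type":"array","items":{"type":"number"}}},"newtons":{"type":"number"}},"required":["motion"]}

```bash
mkdir -p pics; ls
cat > h.py <<'E'
import numpy as np,cv2,json
from workcell import bot
from scipy.spatial.transform import Rotation as R
def save(name,fn):
    f=bot.grab_frame(name); cv2.imwrite(fn,f["pixels"][:,:,::-1]); 
    d={k:np.asarray(v).tolist() for k,v in f.items() if k!="pixels"}; json.dump(d,open(fn+".json","w")); return f
def ray(fn,u,v,st=None):
    d=json.load(open(fn+".json")); f=240/np.tan(np.radians(d["fovy"])/2)
    c=np.array([(u-d["cx"])/f,(v-d["cy"])/f,1])
    if "mount" in d:
        M=np.array(d["mount"]); T=np.eye(4);T[:3,:3]=R.from_euler("xyz",d["rot"]).as_matrix();T[:3,3]=d["pos"]
        W=T@M; return W[:3,3],W[:3,:3]@c
    r=R.from_rotvec(np.ravel(d["rvec"])).as_matrix(); t=np.ravel(d["tvec"])
    return -r.T@t, r.T@c
def atz(fn,u,v,z):
    o,d=ray(fn,u,v); return o+d*(z-o[2])/d[2]
def savew(fn):
    s=bot.observe(); f=save("wrist",fn); d=json.load(open(fn+".json")); d["pos"]=list(map(float,s["position"])); d["rot"]=list(map(float,s["tool_rot"])); json.dump(d,open(fn+".json","w"))
E
python3 - <<'E'
from h import *
print(bot.observe())
for n in("scene","side"):
    f=save(n,f"pics/{n}0.png"); print(n,{k:v for k,v in f.items() if k!="pixels"})
    print(ray(f"pics/{n}0.png",320,240))
savew("pics/wrist0.png"); print(open("pics/wrist0.png.json").read())
E
```

```text
pics
{'clock': 0.0, 'qpos': array([ 1.19879612,  0.52203605, -0.03632153,  1.60001197,  0.0211736 ,
        1.02106097, -0.11280901]), 'qd': array([-0.00061322,  0.00179916, -0.00197183,  0.0008781 ,  0.00071174,
       -0.00279957,  0.00113995]), 'joint_efforts': array([ 3.42338017e-04, -9.27087021e+01,  1.98035449e+00, -3.69930196e+01,
        1.78434985e-02,  8.16038169e-03, -2.73659145e-05]), 'position': array([ 0.18564485, -0.5964436 ,  0.23071063]), 'tool_rot': array([-3.14046176e+00,  6.01417379e-05,  3.01762429e-01]), 'force': array([-0.49927703, -0.23489343, -0.87351189]), 'moment': array([-0.00879107,  0.0239104 , -0.03104947]), 'finger_force': 0.0, 'grip_width': 0.08538108166803612}
scene {'fovy': 43.699468513826474, 'cx': 320.70170134142273, 'cy': 232.48290417614083, 'rvec': array([ 1.41205292,  2.00885302, -0.95571303]), 'tvec': array([ 0.16888719, -0.26904215,  1.6998826 ])}
(array([1.46367101, 0.33782067, 0.85676822]), array([-0.72650543, -0.2566604 , -0.63755345]))
side {'fovy': 50.685428493169226, 'cx': 321.9647378684501, 'cy': 238.1572555679761, 'rvec': array([ 0.23135862, -2.84201069,  1.18184432]), 'tvec': array([0.52489814, 0.09388905, 0.99300611])}
(array([0.42200812, 0.71365382, 0.76354549]), array([ 0.11133643, -0.69729587, -0.70810376]))
{"fovy": 64.91196577554192, "cx": 325.15263362717883, "cy": 236.97223798186303, "mount": [[0.00021809259521431636, -0.9546216427382893, -0.29782120752436053, 0.07684110289423883], [0.9999997989683272, 3.0873683462050526e-05, 0.0006333325504749501, 0.00020538160856786725], [-0.0005953981220446876, -0.2978212857780047, 0.9546214575624259, -0.14346034289751897], [0.0, 0.0, 0.0, 1.0]], "pos": [0.18565847561015214, -0.596481208739474, 0.23079796323758106], "rot": [-3.140604198546755, 6.667395283610489e-05, 0.30178245910596235]}
```

View pics/scene0.png

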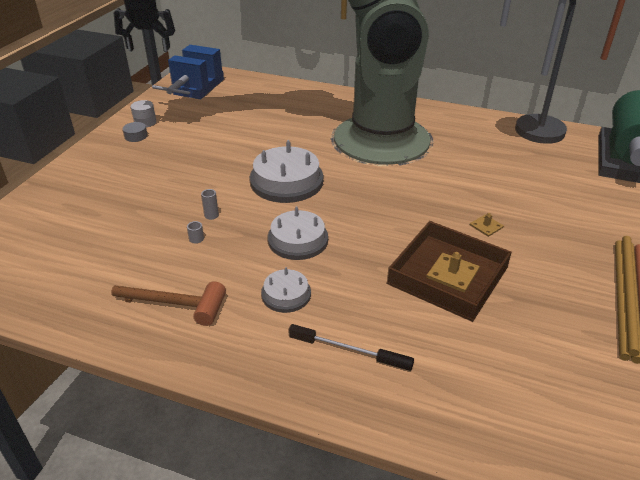

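View pics/side0.png

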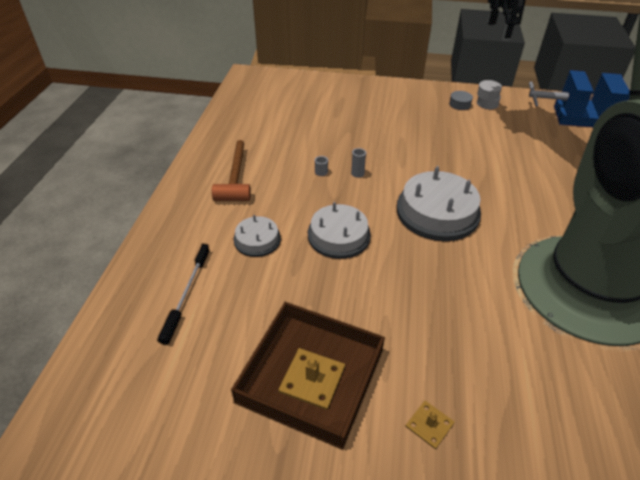

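The scene view shows the flange in the bin at (454,266), the middle fixture at (298,232) and the tall sleeve at (210,205). The short sleeve is at (195,232), the hammer at (190,300) and the brush at (350,347). I'll enlarge the parts that matter.

Run:
```python
from h import *
def crop(fn,cx,cy,w,h,W,H):
    im=cv2.imread(fn); return cv2.resize(im[cy-h//2:cy+h//2,cx-w//2:cx+w//2],(W,H),interpolation=cv2.INTER_CUBIC)
a=[crop("pics/scene0.png",454,266,80,60,400,300),crop("pics/scene0.png",298,232,80,60,400,300),crop("pics/scene0.png",205,215,80,60,400,300),crop("pics/side0.png",339,230,80,60,400,300)]
cv2.imwrite("pics/m1.png",np.vstack([np.hstack(a[:2]),np.hstack(a[2:])]))
p=lambda n,u,v,z:print(n,u,v,atz(n,u,v,z).round(4))
S,D="pics/scene0.png","pics/side0.png"
p(S,456,252,.062);p(D,313,361,.062)
p(S,298,230,.04);p(D,339,226,.04)
p(S,210,193,.065);p(D,359,152,.065)
p(S,195,226,.038);p(D,321,160,.038)
p(S,210,303,.02);p(D,231,192,.02)
```

```text
pics/scene0.png 456 252 [0.4992 0.2911 0.062 ]
pics/side0.png 313 361 [0.4996 0.2907 0.062 ]
pics/scene0.png 298 230 [ 0.5171 -0.0477  0.04  ]
pics/side0.png 339 226 [ 0.5035 -0.0459  0.04  ]
pics/scene0.png 210 193 [ 0.4887 -0.2746  0.065 ]
pics/side0.png 359 152 [ 0.4885 -0.2787  0.065 ]
pics/scene0.png 195 226 [ 0.5795 -0.267   0.038 ]
pics/side0.png 321 160 [ 0.5776 -0.269   0.038 ]
pics/scene0.png 210 303 [ 0.7638 -0.135   0.02  ]
pics/side0.png 231 192 [ 0.7645 -0.1377  0.02  ]
```

View pics/m1.png

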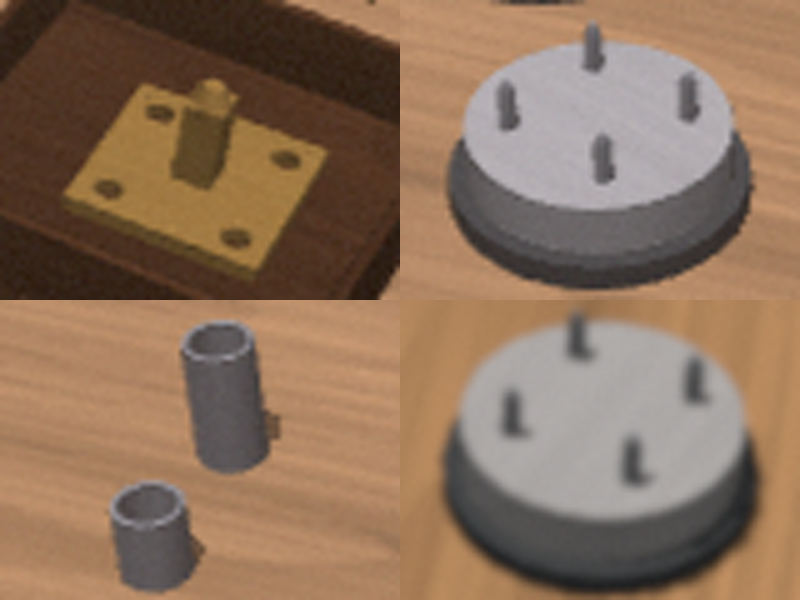

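Run:
```python
from h import *
S,D="pics/scene0.png","pics/side0.png"
def quad(n,pts,z):
    P=np.array([atz(n,u,v,z)[:2] for u,v in pts]); c=P.mean(0)
    d=P-c; a=np.arctan2(d[:,1],d[:,0]); a4=np.angle(np.mean(np.exp(4j*(a-np.pi/4))))/4
    print(n,c.round(4),"yaw",a4.round(3),"r",np.linalg.norm(d,axis=1).round(4))
quad(S,[(296.8,216),(280,227.6),(315.6,226),(298.6,238.2)],.04)
quad(D,[(334.6,211),(321.4,227),(358,220),(345.4,236.6)],.04)
o=np.array([414,236])
quad(S,[o+np.array(p)/5 for p in[(160,113),(287,160),(236,238),(108,189)]],.014)
quad(S,[o+np.array(p)/5 for p in[(142,85),(328,152),(66,195),(257,266)]],.014)
```

```text
pics/scene0.png [ 0.5069 -0.0523] yaw -0.363 r [0.0394 0.039  0.0393 0.0395]
pics/side0.png [ 0.5028 -0.0537] yaw -0.358 r [0.0402 0.04   0.0399 0.0402]
pics/scene0.png [0.5029 0.2936] yaw -0.209 r [0.0396 0.0401 0.0393 0.0398]
pics/scene0.png [0.5021 0.2936] yaw -0.199 r [0.0576 0.0585 0.0585 0.057 ]
```

>>> {"fn": "jog_arm", "kwargs": {
  "motion": [
    [1, 0, 0, 0.9, 1],
    [1, 0, 0, 0.9, 1],
    [1, 0, 0, 0.9, 1],
    [1, 0, 0, 0.9, 1],
    [1, 0, 0, 0.9, 1],
    [1, 0, 0, 0.9, 1],
    [1, 0, 0, 0.9, 1]
  ]
}}

```text
clock: 0.85
position: [0.3941, -0.5785, 0.2311]
tool_rot: [-3.141, 0.0, -0.205]
force: [0.4, 0.1, -0.7]
grip_width: 0.0854
finger_force: 0.0
```

```bash
cat >> h.py <<'E'
def go(x,y,z,yaw=None):
    "tool-axis units (30 mm) from here to x,y,z at the present yaw, then turn units"
    s=bot.observe(); r=R.from_euler("xyz",s["tool_rot"]); p=np.array(s["position"])
    w=s["tool_rot"][2]; t=0 if yaw is None else (w-yaw)/.08
    print("t",round(s["clock"],2),"pos",p.round(4),"rot",np.round(s["tool_rot"],4),"F",np.round(s["force"],1),"w",round(s["grip_width"],4),"units",(r.inv().apply(np.array([x,y,z])-p)/.03).round(3),"turn",round(t,3))
E
python3 -c "
from h import *
go(.49,-.277,.26,-.205)"
```

```text
t 0.85 pos [ 0.3941 -0.5785  0.2311] rot [-3.1412e+00  3.0000e-04 -2.0480e-01] F [ 0.4  0.1 -0.7] w 0.0854 units [  1.084 -10.491  -0.959] turn 0.002
```

>>> {"fn": "jog_arm", "kwargs": {
  "motion": [
    [0.1, -0.95, -0.09, 0, 1],
    [0.1, -0.95, -0.09, 0, 1],
    [0.1, -0.95, -0.09, 0, 1],
    [0.1, -0.95, -0.09, 0, 1],
    [0.1, -0.95, -0.09, 0, 1],
    [0.1, -0.95, -0.09, 0, 1],
    [0.1, -0.95, -0.09, 0, 1],
    [0.1, -0.95, -0.09, 0, 1],
    [0.1, -0.95, -0.09, 0, 1],
    [0.1, -0.95, -0.09, 0, 1],
    [0.1, -0.95, -0.09, 0, 1],
    [0, 0, 0, 0, 1]
  ]
}}

```text
clock: 2.05
position: [0.4897, -0.2747, 0.2612]
tool_rot: [-3.14, -0.0, -0.198]
force: [-0.6, -0.8, 0.7]
grip_width: 0.0854
finger_force: 0.0
```

```bash
python3 -c "
from h import *
savew('pics/wS.png')
go(.505,-.053,.26,-.205)"
```

```text
t 2.1 pos [ 0.4888 -0.2769  0.2611] rot [-3.1411e+00 -2.0000e-04 -1.9940e-01] F [-0.4 -0.6  0.8] w 0.0857 units [-0.948 -7.422  0.04 ] turn 0.07
```

>>> {"fn": "jog_arm", "kwargs": {
  "motion": [
    [-0.12, -0.93, 0, 0, 1],
    [-0.12, -0.93, 0, 0, 1],
    [-0.12, -0.93, 0, 0, 1],
    [-0.12, -0.93, 0, 0, 1],
    [-0.12, -0.93, 0, 0, 1],
    [-0.12, -0.93, 0, 0, 1],
    [-0.12, -0.93, 0, 0, 1],
    [-0.12, -0.93, 0, 0, 1],
    [0, 0, 0, 0, 1],
    [0, 0, 0, 0, 1]
  ]
}}

```text
clock: 3.1
position: [0.5047, -0.0547, 0.2609]
tool_rot: [3.141, 0.0, -0.202]
force: [-0.4, -0.5, 0.1]
grip_width: 0.0854
finger_force: 0.0
```

```bash
python3 -c "
from h import *
savew('pics/wF.png')
go(.501,.292,.23,-.205)"
```

```text
t 3.15 pos [ 0.5046 -0.0553  0.2609] rot [ 3.1411e+00  2.0000e-04 -2.0350e-01] F [ 0.1 -1.  -1.3] w 0.0855 units [ -2.458 -11.315   1.023] turn 0.019
```

>>> {"fn": "jog_arm", "kwargs": {
  "motion": [
    [-0.205, -0.943, 0.085, 0, 1],
    [-0.205, -0.943, 0.085, 0, 1],
    [-0.205, -0.943, 0.085, 0, 1],
    [-0.205, -0.943, 0.085, 0, 1],
    [-0.205, -0.943, 0.085, 0, 1],
    [-0.205, -0.943, 0.085, 0, 1],
    [-0.205, -0.943, 0.085, 0, 1],
    [-0.205, -0.943, 0.085, 0, 1],
    [-0.205, -0.943, 0.085, 0, 1],
    [-0.205, -0.943, 0.085, 0, 1],
    [-0.205, -0.943, 0.085, 0, 0.6],
    [-0.205, -0.943, 0.085, 0, 0.6]
  ]
}}

```text
clock: 4.35
position: [0.5016, 0.2928, 0.2301]
tool_rot: [3.141, -0.0, -0.205]
force: [0.5, 0.1, 0.4]
grip_width: 0.059
finger_force: 0.0
```

>>> {"fn": "jog_arm", "kwargs": {
  "motion": [
    [0, 0, 0, 0, 0.6],
    [0, 0, 0, 0, 0.6],
    [0, 0, 0, 0, 0.6]
  ]
}}

```text
clock: 4.65
position: [0.5013, 0.2916, 0.2304]
tool_rot: [3.141, -0.0, -0.204]
force: [-0.5, 0.1, -0.6]
grip_width: 0.0512
finger_force: 0.0
```

```bash
python3 -c "
from h import *
savew('pics/wB.png')
go(.501,.292,.023,-.205)
a=[cv2.imread(f'pics/w{k}.png') for k in 'SFB']
a=[x[60:420,120:520] for x in a]
cv2.imwrite('pics/m2.png',np.vstack([np.hstack(a[:2]),np.hstack([a[2],a[2]*0])])[:, :])
import os
cv2.imwrite('pics/m2.png',cv2.resize(np.vstack([np.hstack(a[:2]),np.hstack([a[2],a[2]*0])]),(660,594)))"
```

```text
t 4.7 pos [0.5013 0.2917 0.2305] rot [ 3.1411e+00 -3.0000e-04 -2.0440e-01] F [-0.2 -0.9  1.1] w 0.0513 units [-0.014 -0.012  6.915] turn 0.008
```

View pics/m2.png

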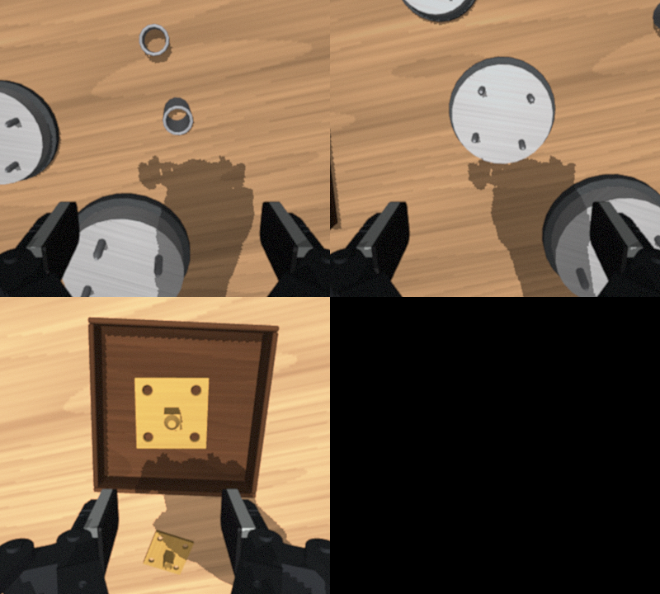

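Run:
```python
from h import *
def crop(k,cx,cy,W=400,s=4):
    im=cv2.imread(f'pics/w{k}.png'); w=W//s; h=300//s
    return cv2.resize(im[cy-h//2:cy-h//2+h,cx-w//2:cx-w//2+w],(W,300),interpolation=cv2.INTER_CUBIC)
x=lambda u,v:(120+u/.825,60+v/.825)
print([x(172,412-297),x(502,110),x(502-330,110),x(178,117)])
a=[crop('B',328,200,400,3),crop('F',328,193,400,2),crop('S',336,202)]
cv2.imwrite('pics/m3.png',np.vstack([np.hstack(a[:2]),np.hstack([a[2],a[2]*0])]))
```

```text
[(328.4848484848485, 199.3939393939394), (728.4848484848485, 193.33333333333334), (328.4848484848485, 193.33333333333334), (335.75757575757575, 201.8181818181818)]
```

View pics/m3.png

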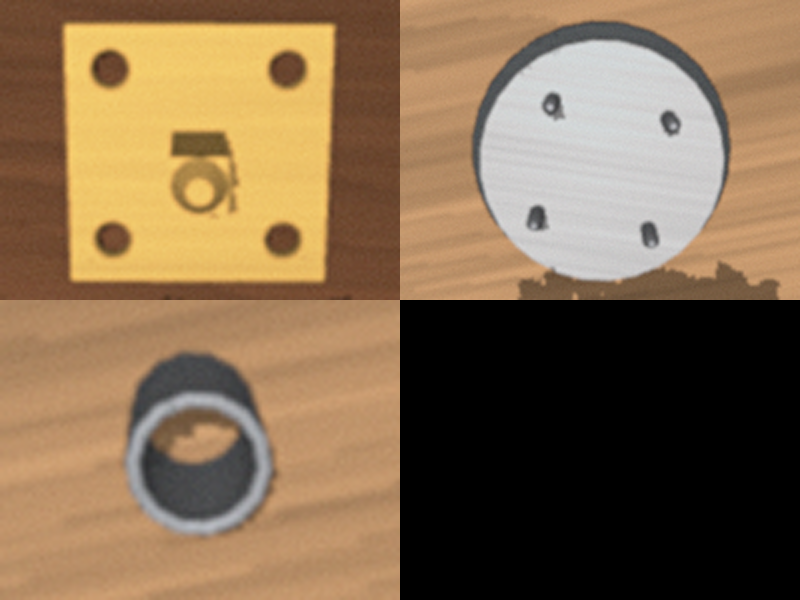

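Run:
```python
from h import *
def quad(n,pts,z):
    P=np.array([atz(n,u,v,z)[:2] for u,v in pts]); c=P.mean(0)
    d=P-c; a=np.arctan2(d[:,1],d[:,0]); a4=np.angle(np.mean(np.exp(4j*(a-np.pi/4))))/4
    print(n,z,c.round(4),"yaw",a4.round(4),"r",np.linalg.norm(d,axis=1).round(4))
B=lambda p:(262+p[0]/3.0075,150+p[1]/3)
F=lambda p:(228+(p[0]-400)/2,118+p[1]/2)
n="pics/wB.png"
quad(n,[B(p) for p in[(64,25),(335,24),(326,281),(71,282)]],.014)
quad(n,[B(p) for p in[(110,69),(288,69),(282,240),(113,240)]],.014)
print("tip",atz(n,*B((199,192)),.062).round(4))
n="pics/wF.png"
quad(n,[F(p) for p in[(554,100),(669,117),(538,208),(649,224)]],.04)
quad(n,[F(p) for p in[(550,105),(671,126),(537,227),(652,243)]],.065)
print("face",atz(n,*F((602,160)),.04).round(4))
print("sleeve",atz("pics/wS.png",286+199/4,165+163/4,.065).round(4))
```

```text
pics/wB.png 0.014 [0.5006 0.2886] yaw -0.203 r [0.0596 0.0599 0.0599 0.0602]
pics/wB.png 0.014 [0.5009 0.2887] yaw -0.2074 r [0.0396 0.0399 0.0395 0.0398]
tip [0.5009 0.2889 0.062 ]
pics/wF.png 0.04 [ 0.5054 -0.0591] yaw -0.3558 r [0.0387 0.0392 0.0393 0.0388]
pics/wF.png 0.065 [ 0.5044 -0.0586] yaw -0.3446 r [0.0403 0.0386 0.039  0.0396]
face [ 0.5071 -0.0592  0.04  ]
sleeve [ 0.4889 -0.2842  0.065 ]
```

>>> {"fn": "jog_arm", "kwargs": {
  "motion": [
    [0, 0, 0.9, 0, 0.6],
    [0, 0, 0.9, 0, 0.6],
    [0, 0, 0.9, 0, 0.6],
    [0, 0, 0.9, 0, 0.6],
    [0, 0, 0.9, 0, 0.6],
    [0, 0, 0.9, 0, 0.6],
    [0, 0, 0.8, 0, 0.6],
    [0, 0, 0.5, 0, 0.6],
    [0, 0, 0.2, 0, 0.6],
    [0, 0, 0, 0, 0.6],
    [0, 0, 0, 0, 0.6]
  ]
}}

```text
clock: 5.8
position: [0.5012, 0.2935, 0.0243]
tool_rot: [-3.141, -0.001, -0.203]
force: [0.1, 0.1, 0.1]
grip_width: 0.0511
finger_force: 0.0
```

>>> {"fn": "jog_arm", "kwargs": {
  "motion": [
    [0, 0, 0, 0, 0.3],
    [0, 0, 0, 0, 0.15],
    [0, 0, 0, 0, 0.1],
    [0, 0, 0, 0, 0.05],
    [0, 0, 0, 0, 0],
    [0, 0, 0, 0, 0],
    [0, 0, 0, 0, 0],
    [0, 0, 0, 0, 0]
  ],
  "newtons": 60
}}

```text
clock: 6.6
position: [0.5009, 0.2929, 0.0242]
tool_rot: [3.141, -0.001, -0.203]
force: [-1.6, -3.8, 10.3]
grip_width: 0.0159
finger_force: 59.2
```

```bash
python3 -c "
from h import *
save('side','pics/s1.png');save('scene','pics/c1.png')
go(.505,-.055,.17,-.357)"
```

```text
t 6.7 pos [0.5009 0.2929 0.0242] rot [ 3.1413e+00 -5.0000e-04 -2.0260e-01] F [-1.6 -4.7 10.4] w 0.016 units [ 2.471 11.333 -4.856] turn 1.93
```

>>> {"fn": "jog_arm", "kwargs": {
  "motion": [
    [0, 0, -0.3, 0, 0],
    [0, 0, -0.6, 0, 0],
    [0, 0, -0.8, 0, 0],
    [0, 0, -0.8, 0, 0],
    [0, 0, -0.8, 0, 0],
    [0, 0, -0.6, 0, 0],
    [0, 0, -0.3, 0, 0],
    [0, 0, 0, 0, 0],
    [0, 0, 0, 0, 0]
  ]
}}

```text
clock: 7.6
position: [0.5003, 0.2931, 0.1488]
tool_rot: [3.141, 0.001, -0.202]
force: [-0.3, 0.1, -5.2]
grip_width: 0.0163
finger_force: 59.0
```

```bash
python3 -c "
from h import *
go(.5045,-.054,.15,-.357)"
```

```text
t 7.6 pos [0.5003 0.2931 0.1488] rot [ 3.1411e+00  6.0000e-04 -2.0220e-01] F [-0.3  0.1 -5.2] w 0.0163 units [ 2.462 11.307 -0.035] turn 1.934
```

>>> {"fn": "jog_arm", "kwargs": {
  "motion": [
    [0.1, 0.4, 0, 0, 0],
    [0.2, 0.9, 0, 0, 0],
    [0.22, 1, 0, 0, 0],
    [0.22, 1, 0, 0, 0],
    [0.22, 1, 0, 0, 0],
    [0.22, 1, 0, 0, 0],
    [0.22, 1, 0, 0, 0],
    [0.22, 1, 0, 0, 0],
    [0.22, 1, 0, 0, 0],
    [0.22, 1, 0, 0, 0],
    [0.22, 1, 0, 0, 0],
    [0.22, 1, 0, 0, 0]
  ]
}}

```text
clock: 8.8
position: [0.505, -0.0558, 0.1487]
tool_rot: [3.141, 0.001, -0.203]
force: [1.1, 0.7, -4.4]
grip_width: 0.0161
finger_force: 59.1
```

>>> {"fn": "jog_arm", "kwargs": {
  "motion": [
    [0, 0, 0, 0.7, 0],
    [0, 0, 0, 0.7, 0],
    [0, 0, 0, 0.53, 0],
    [0, 0, 0, 0, 0],
    [0, 0, 0, 0, 0]
  ]
}}

```text
clock: 9.3
position: [0.5055, -0.0542, 0.1489]
tool_rot: [3.141, 0.001, -0.356]
force: [0.0, 0.4, -4.5]
grip_width: 0.0158
finger_force: 59.5
```

```bash
python3 -c "
from h import *
go(.5045,-.054,.09,-.357)"
```

```text
t 9.3 pos [ 0.5055 -0.0542  0.1489] rot [ 3.1411e+00  9.0000e-04 -3.5550e-01] F [ 0.   0.4 -4.5] w 0.0158 units [-0.031  0.005  1.965] turn 0.018
```

>>> {"fn": "jog_arm", "kwargs": {
  "motion": [
    [-0.03, 0, 0.5, 0, 0],
    [0, 0, 0.6, 0, 0],
    [0, 0, 0.4, 0, 0],
    [0, 0, 0.25, 0, 0],
    [0, 0, 0, 0, 0],
    [0, 0, 0, 0, 0]
  ]
}}

```text
clock: 9.9
position: [0.5053, -0.0535, 0.0972]
tool_rot: [-3.142, -0.0, -0.356]
force: [-0.8, 0.5, -4.1]
grip_width: 0.0159
finger_force: 59.4
```

Run:
```python
from h import *
go(.5045,-.054,.065,-.357)
save('scene','pics/c2.png');save('side','pics/s2.png');savew('pics/w2.png')
def crop(fn,cx,cy,s=5,W=400):
    im=cv2.imread(fn); w=W//s; h=300//s
    return cv2.resize(im[cy-h//2:cy-h//2+h,cx-w//2:cx-w//2+w],(W,300),interpolation=cv2.INTER_CUBIC)
a=[crop('pics/c2.png',298,222),crop('pics/s2.png',339,225),crop('pics/w2.png',328,230,2),crop('pics/c2.png',298,222,2)]
cv2.imwrite('pics/m4.png',np.vstack([np.hstack(a[:2]),np.hstack(a[2:])]))
```

```text
t 9.9 pos [ 0.5053 -0.0535  0.0972] rot [-3.1415e+00 -1.0000e-04 -3.5650e-01] F [-0.8  0.5 -4.1] w 0.0159 units [-0.021  0.024  1.073] turn 0.006
```

View pics/m4.png

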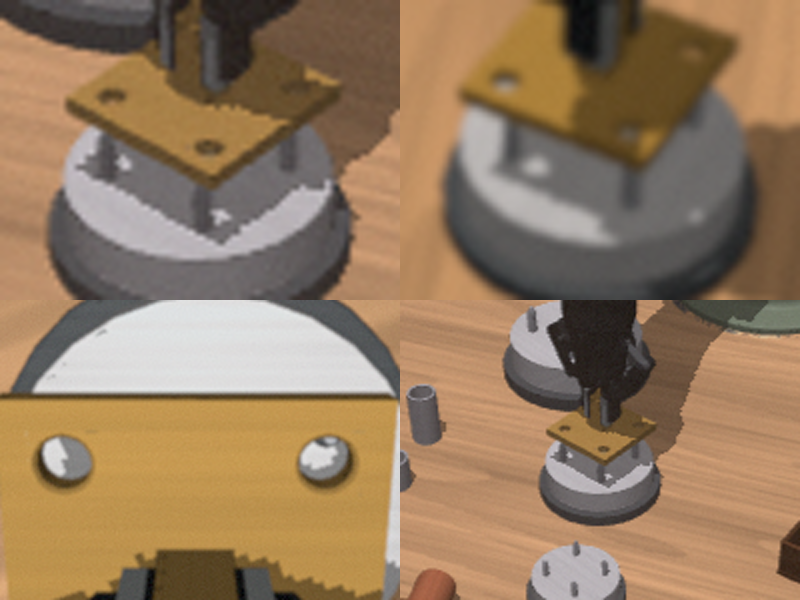

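Run:
```python
from h import *
def cmp(n0,st,n1,ho):
    for a,b in zip(st,ho):
        A=atz(n0,*a,.04);B=atz(n1,*b,.087); print(n0[5:9],"stud",A[:2].round(4),"hole",B[:2].round(4),"d mm",((A-B)[:2]*1000).round(1))
cmp("pics/scene0.png",[(280,227.6),(298.6,238.2),(315.6,226)],"pics/c2.png",[(258+u/5,192+v/5) for u,v in[(113,95),(208,148),(297,86)]])
cmp("pics/side0.png",[(358,220),(321.4,227),(345.4,236.6)][:3],"pics/s2.png",[(299+u/5,195+v/5) for u,v in[(292,50),(105,79),(228,134)]])
# underside-corner check: plate outer corners top z=.087
for n,o,P in(("pics/c2.png",(258,192),[(68,98),(213,180),(340,85)]),("pics/s2.png",(299,195),[(60,88),(243,160),(337,37)])):
    Q=np.array([atz(n,o[0]+u/5,o[1]+v/5,.087)[:2] for u,v in P]); print("centre",((Q[0]+Q[2])/2).round(4),np.linalg.norm(Q[0]-Q[2]).round(4),Q.round(4).tolist())
n="pics/w2.png"
print("wrist holes",[atz(n,228+u/2,155+(v-300)/2,.087)[:2].round(4) for u,v in[(64,460),(326,460)]])
```

```text
scen stud [ 0.5228 -0.0878] hole [ 0.5237 -0.0842] d mm [-0.8 -3.6]
scen stud [ 0.543  -0.0362] hole [ 0.5442 -0.0326] d mm [-1.2 -3.6]
scen stud [ 0.4907 -0.0164] hole [ 0.4905 -0.0124] d mm [ 0.2 -4. ]
side stud [ 0.4666 -0.0706] hole [ 0.4698 -0.064 ] d mm [-3.2 -6.6]
side stud [ 0.5391 -0.0368] hole [ 0.5417 -0.034 ] d mm [-2.7 -2.8]
side stud [ 0.4865 -0.017 ] hole [ 0.489  -0.0102] d mm [-2.6 -6.8]
centre [ 0.5079 -0.0483] 0.1169 [[0.5322, -0.1015], [0.5636, -0.0229], [0.4835, 0.0048]]
centre [ 0.5056 -0.0504] 0.1169 [[0.5585, -0.0257], [0.4814, 0.0035], [0.4526, -0.0751]]
wrist holes [array([ 0.5432, -0.0377]), array([ 0.5237, -0.09  ])]
```

```bash
python3 -c "
from h import *
go(.5037,-.0577,.0845,-.357)"
```

```text
t 10.05 pos [ 0.5055 -0.0535  0.0975] rot [-3.1413e+00 -9.0000e-04 -3.5660e-01] F [ 0.6 -1.  -4.3] w 0.0161 units [-0.009  0.152  0.433] turn 0.005
```

>>> {"fn": "jog_arm", "kwargs": {
  "motion": [
    [-0.01, 0.15, 0, 0, 0],
    [0, 0, 0.2, 0, 0],
    [0, 0, 0.2, 0, 0],
    [0, 0, 0, 0, 0],
    [0, 0, 0, 0, 0]
  ]
}}

```text
clock: 10.55
position: [0.5032, -0.0575, 0.0846]
tool_rot: [3.141, 0.001, -0.356]
force: [0.2, -0.4, -5.0]
grip_width: 0.0161
finger_force: 59.5
```

Run:
```python
from h import *
go(.5037,-.0577,.06,-.357)
save('scene','pics/c3.png');save('side','pics/s3.png');savew('pics/w3.png')
def crop(fn,cx,cy,s=5,W=400):
    im=cv2.imread(fn); w=W//s; h=300//s
    return cv2.resize(im[cy-h//2:cy-h//2+h,cx-w//2:cx-w//2+w],(W,300),interpolation=cv2.INTER_CUBIC)
a=[crop('pics/c3.png',298,222),crop('pics/s3.png',339,225),crop('pics/w3.png',260,232,5),crop('pics/w3.png',390,232,5)]
cv2.imwrite('pics/m5.png',np.vstack([np.hstack(a[:2]),np.hstack(a[2:])]))
```

```text
t 10.55 pos [ 0.5032 -0.0575  0.0846] rot [ 3.1414e+00  6.0000e-04 -3.5640e-01] F [ 0.2 -0.4 -5. ] w 0.0161 units [ 0.019 -0.001  0.82 ] turn 0.007
```

View pics/m5.png

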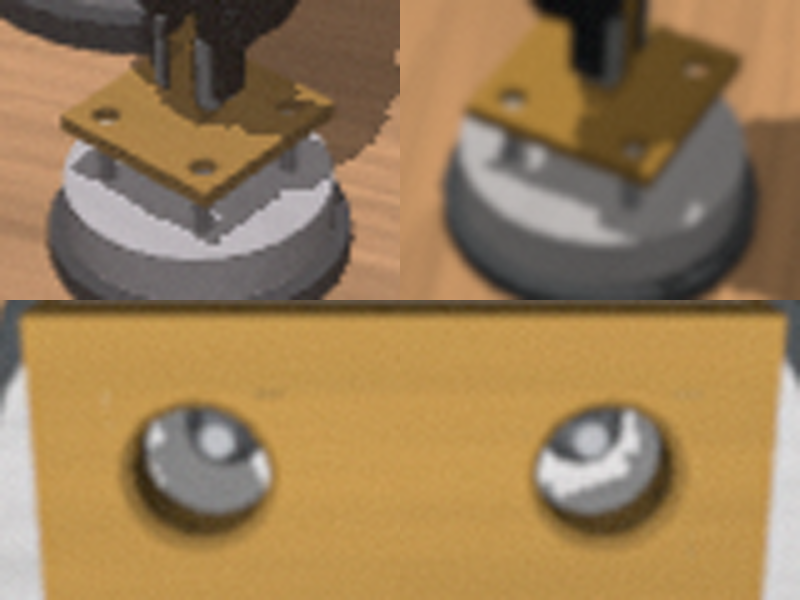

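Run:
```python
from h import *
n="pics/w3.png"; r=R.from_euler("xyz",json.load(open(n+".json"))["rot"])
for o,t,h in(((220,202),(218,140),(198,170)),((350,202),(192,140),(202,170))):
    A=atz(n,o[0]+t[0]/5,o[1]+t[1]/5,.065);B=atz(n,o[0]+h[0]/5,o[1]+h[1]/5,.0744)
    d=A-B; d[2]=0; print(A.round(4),B.round(4),"world mm",(d*1000).round(1),"tool mm",(r.inv().apply(d)*1000).round(1))
```

```text
[ 0.5405 -0.0415  0.065 ] [ 0.5406 -0.0413  0.0744] world mm [-0.2 -0.2  0. ] tool mm [-0.1  0.2 -0. ]
[ 0.5209 -0.0942  0.065 ] [ 0.5212 -0.0936  0.0744] world mm [-0.3 -0.6  0. ] tool mm [-0.1  0.7 -0. ]
```

>>> {"fn": "jog_arm", "kwargs": {
  "motion": [
    [0, 0.015, 0.2, 0, 0],
    [0, 0, 0.2, 0, 0],
    [0, 0, 0.2, 0, 0],
    [0, 0, 0.15, 0, 0],
    [0, 0, 0, 0, 0],
    [0, 0, 0, 0, 0]
  ]
}}

```text
clock: 11.3
position: [0.5031, -0.058, 0.0623]
tool_rot: [3.142, 0.0, -0.357]
force: [-0.0, -0.7, -3.7]
grip_width: 0.016
finger_force: 59.5
```

>>> {"fn": "jog_arm", "kwargs": {
  "motion": [
    [0, 0, 0.07, 0, 0],
    [0, 0, 0.06, 0, 0],
    [0, 0, 0, 0, 0],
    [0, 0, 0, 0, 0]
  ]
}}

```text
clock: 11.7
position: [0.5031, -0.058, 0.0585]
tool_rot: [-3.142, 0.0, -0.357]
force: [-1.0, 0.4, -4.9]
grip_width: 0.0158
finger_force: 59.5
```

>>> {"fn": "jog_arm", "kwargs": {
  "motion": [
    [0, 0, 0.03, 0, 0],
    [0, 0, 0.03, 0, 0],
    [0, 0, 0, 0, 0],
    [0, 0, 0, 0, 0]
  ]
}}

```text
clock: 12.1
position: [0.5033, -0.058, 0.0581]
tool_rot: [-3.141, -0.001, -0.357]
force: [-10.4, 1.1, 34.4]
grip_width: 0.0159
finger_force: 64.9
```

>>> {"fn": "jog_arm", "kwargs": {
  "motion": [
    [0, 0, -0.045, 0, 0],
    [0, 0, 0, 0, 0.2],
    [0, 0, 0, 0, 0.4],
    [0, 0, 0, 0, 0.5],
    [0, 0, 0, 0, 0.5],
    [0, 0, 0, 0, 0.5]
  ]
}}

```text
clock: 12.7
position: [0.5032, -0.058, 0.058]
tool_rot: [-3.142, 0.0, -0.357]
force: [0.8, -0.0, -0.1]
grip_width: 0.0427
finger_force: 0.0
```

>>> {"fn": "jog_arm", "kwargs": {
  "motion": [
    [0, 0, -0.3, 0, 0.5],
    [0, 0, -0.8, 0, 0.5],
    [0, 0, -1, 0, 0.5],
    [0, 0, -1, 0, 0.5],
    [0, 0, -1, 0, 0.5],
    [0, 0, -1, 0, 0.6],
    [0, 0, -0.8, 0, 0.7],
    [0, 0, 0, 0, 0.7],
    [0, 0, 0, 0, 0.7]
  ]
}}

```text
clock: 13.6
position: [0.5031, -0.058, 0.2356]
tool_rot: [-3.141, -0.001, -0.357]
force: [0.0, 0.5, -0.3]
grip_width: 0.0597
finger_force: 0.0
```

Run:
```python
from h import *
savew('pics/w4.png');save('scene','pics/c4.png');save('side','pics/s4.png')
go(.489,-.279,.235,0)
def crop(fn,cx,cy,s=5,W=400):
    im=cv2.imread(fn); w=W//s; h=300//s
    return cv2.resize(im[cy-h//2:cy-h//2+h,cx-w//2:cx-w//2+w],(W,300),interpolation=cv2.INTER_CUBIC)
a=[crop('pics/c4.png',298,222),crop('pics/s4.png',339,225),crop('pics/w4.png',325,193,2),crop('pics/w4.png',325,200,4)]
cv2.imwrite('pics/m6.png',np.vstack([np.hstack(a[:2]),np.hstack(a[2:])]))
```

```text
t 13.75 pos [ 0.5027 -0.058   0.2344] rot [ 3.1412e+00  1.3000e-03 -3.5660e-01] F [-0.2 -0.3 -1.1] w 0.0598 units [ 2.144  7.062 -0.021] turn -4.457
```

View pics/m6.png

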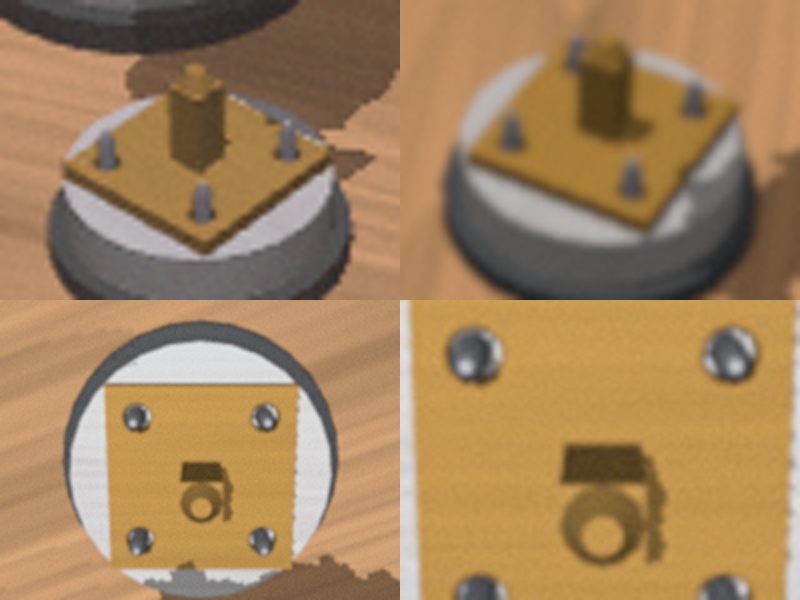

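The wrist view shows the flange flat on the face with all four studs through its holes and the tip at about (325.5,222.5). Next I'll hover over the tall sleeve at the same height and tool angle.

>>> {"fn": "jog_arm", "kwargs": {
  "motion": [
    [0.24, 0.8, 0, 0, 0.7],
    [0.24, 0.8, 0, 0, 0.7],
    [0.24, 0.8, 0, 0, 0.7],
    [0.24, 0.8, 0, 0, 0.7],
    [0.24, 0.8, 0, 0, 0.7],
    [0.24, 0.8, 0, 0, 0.7],
    [0.24, 0.8, 0, 0, 0.7],
    [0.24, 0.8, 0, 0, 0.7],
    [0.22, 0.8, 0, 0, 0.7],
    [0, 0, 0, 0, 0.7],
    [0, 0, 0, 0, 0.7],
    [0, 0, 0, 0, 0.7]
  ]
}}

```text
clock: 14.95
position: [0.4879, -0.2819, 0.2346]
tool_rot: [-3.141, 0.001, -0.356]
force: [-1.0, -0.1, 0.7]
grip_width: 0.0599
finger_force: 0.0
```

Run:
```python
from h import *
savew('pics/w5.png')
go(.487,-.283,.034,-.357)
print("tip w4",atz('pics/w4.png',325.5,222.5,.096).round(4))
T=np.array([.487,-.283,.065,1]);d=json.load(open('pics/w5.png.json'))
W=np.eye(4);W[:3,:3]=R.from_euler("xyz",d["rot"]).as_matrix();W[:3,3]=d["pos"]
c=np.linalg.inv(W@np.array(d["mount"]))@T; f=240/np.tan(np.radians(d["fovy"])/2)
u,v=int(d["cx"]+f*c[0]/c[2]),int(d["cy"]+f*c[1]/c[2]); print(u,v)
im=cv2.imread('pics/w5.png'); u0,v0=u-50,v-37; print(u0,v0)
cv2.imwrite('pics/m7.png',np.hstack([cv2.resize(im[v0:v0+75,u0:u0+100],(400,300),interpolation=cv2.INTER_CUBIC),cv2.resize(im,(400,300))]))
```

```text
t 15.0 pos [ 0.4881 -0.2819  0.2347] rot [-3.1412e+00  7.0000e-04 -3.5550e-01] F [ 0.2 -0.1  0.3] w 0.0596 units [-0.016  0.05   6.691] turn 0.019
tip w4 [ 0.5036 -0.0583  0.096 ]
326 214
276 177
```

View pics/m7.png

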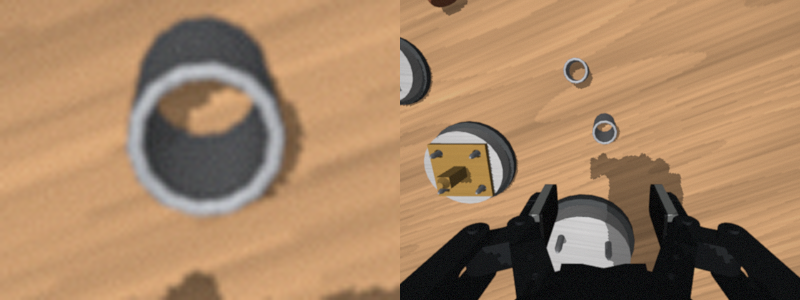

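```bash
python3 -c "
from h import *
p=atz('pics/w5.png',327.9,211.5,.065);print(p.round(4)); go(p[0],p[1],.034,-.357)"
```

```text
[ 0.4889 -0.2846  0.065 ]
t 15.0 pos [ 0.4881 -0.2819  0.2347] rot [-3.1412e+00  7.0000e-04 -3.5550e-01] F [ 0.2 -0.1  0.3] w 0.0596 units [0.062 0.077 6.691] turn 0.019
```

>>> {"fn": "jog_arm", "kwargs": {
  "motion": [
    [0.06, 0.077, 0, 0.02, 0.7],
    [0, 0, 0.9, 0, 0.7],
    [0, 0, 0.9, 0, 0.7],
    [0, 0, 0.9, 0, 0.7],
    [0, 0, 0.9, 0, 0.7],
    [0, 0, 0.9, 0, 0.7],
    [0, 0, 0.9, 0, 0.7],
    [0, 0, 0.8, 0, 0.7],
    [0, 0, 0.4, 0, 0.7],
    [0, 0, 0.1, 0, 0.7],
    [0, 0, 0, 0, 0.7],
    [0, 0, 0, 0, 0.7]
  ]
}}

```text
clock: 16.2
position: [0.4893, -0.2859, 0.0351]
tool_rot: [3.141, -0.001, -0.358]
force: [0.8, -0.2, -0.8]
grip_width: 0.06
finger_force: 0.0
```

>>> {"fn": "jog_arm", "kwargs": {
  "motion": [
    [0, 0, 0, 0, 0.5],
    [0, 0, 0, 0, 0.4],
    [0, 0, 0, 0, 0.35],
    [0, 0, 0, 0, 0.3],
    [0, 0, 0, 0, 0.2],
    [0, 0, 0, 0, 0.2],
    [0, 0, 0, 0, 0.2],
    [0, 0, 0, 0, 0.2]
  ],
  "newtons": 45
}}

```text
clock: 17.0
position: [0.4892, -0.2859, 0.0347]
tool_rot: [3.142, -0.001, -0.358]
force: [-0.6, -0.1, 7.4]
grip_width: 0.032
finger_force: 45.4
```

>>> {"fn": "jog_arm", "kwargs": {
  "motion": [
    [0, 0, -0.3, 0, 0.2],
    [0, 0, -0.6, 0, 0.2],
    [0, 0, -0.8, 0, 0.2],
    [0, 0, -0.9, 0, 0.2],
    [0, 0, -0.9, 0, 0.2],
    [0, 0, -0.6, 0, 0.2],
    [0, 0, -0.2, 0, 0.2],
    [0, 0, 0, 0, 0.2],
    [0, 0, 0, 0, 0.2]
  ]
}}

```text
clock: 17.9
position: [0.4884, -0.2854, 0.1623]
tool_rot: [-3.141, 0.001, -0.358]
force: [-0.5, 0.6, -3.1]
grip_width: 0.0322
finger_force: 45.1
```

```bash
python3 -c "
from h import *
go(.5036,-.0583,.14,-.357)"
```

```text
t 17.9 pos [ 0.4884 -0.2854  0.1623] rot [-3.1415e+00  1.1000e-03 -3.5820e-01] F [-0.5  0.6 -3.1] w 0.0322 units [-2.177 -7.266  0.746] turn -0.014
```

>>> {"fn": "jog_arm", "kwargs": {
  "motion": [
    [-0.12, -0.4, 0, 0, 0.2],
    [-0.24, -0.8, 0, 0, 0.2],
    [-0.3, -1, 0, 0, 0.2],
    [-0.3, -1, 0, 0, 0.2],
    [-0.3, -1, 0, 0, 0.2],
    [-0.3, -1, 0, 0, 0.2],
    [-0.3, -1, 0, 0, 0.2],
    [-0.22, -0.75, 0, 0, 0.2],
    [-0.1, -0.32, 0, 0, 0.2],
    [0, 0, 0, 0, 0.2],
    [0, 0, 0, 0, 0.2]
  ]
}}

```text
clock: 19.0
position: [0.5037, -0.0592, 0.1627]
tool_rot: [3.141, 0.001, -0.359]
force: [-0.4, -0.4, -1.2]
grip_width: 0.0317
finger_force: 45.0
```

Run:
```python
from h import *
go(.5036,-.0583,.135,-.357)
save('scene','pics/c6.png');save('side','pics/s6.png')
def crop(fn,cx,cy,s=5,W=400):
    im=cv2.imread(fn); w=W//s; h=300//s
    return cv2.resize(im[cy-h//2:cy-h//2+h,cx-w//2:cx-w//2+w],(W,300),interpolation=cv2.INTER_CUBIC)
cv2.imwrite('pics/m8.png',np.hstack([crop('pics/c6.png',298,200),crop('pics/s6.png',339,205)]))
```

```text
t 19.0 pos [ 0.5037 -0.0592  0.1627] rot [ 3.1409e+00  5.0000e-04 -3.5870e-01] F [-0.4 -0.4 -1.2] w 0.0317 units [-0.012 -0.028  0.924] turn -0.021
```

View pics/m8.png

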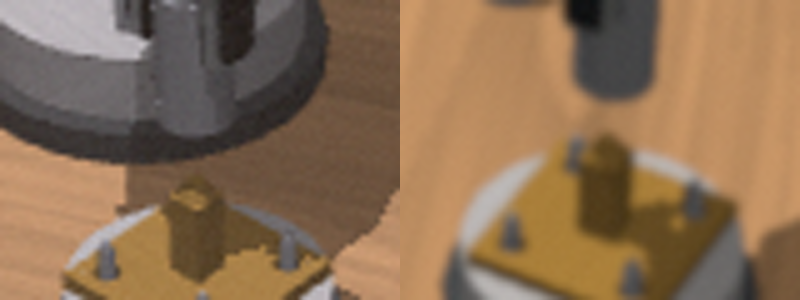

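Run:
```python
from h import *
def proj(n,P):
    d=json.load(open(n+".json")); f=240/np.tan(np.radians(d["fovy"])/2)
    c=R.from_rotvec(np.ravel(d["rvec"])).as_matrix()@np.array(P)+np.ravel(d["tvec"]); return np.array([d["cx"]+f*c[0]/c[2],d["cy"]+f*c[1]/c[2]])
for n,o in(("pics/c6.png",(258,170)),("pics/s6.png",(299,175))):
    g=lambda P:((proj(n,P)-o)*5).round(1)
    a=np.array([.5036,-.0583])
    print(n,"tip",g([*a,.096]),"sleeve bottom",g([*a,.128]),"mid",g([*a,.14]),"d/dx mm",(g([*(a+[.01,0]),.128])-g([*a,.128]))/10,"d/dy",(g([*(a+[0,.01]),.128])-g([*a,.128]))/10)
im=cv2.imread('pics/s6.png')
```

```text
pics/c6.png tip [186.1 174.3] sleeve bottom [184.5 113.2] mid [183.8  89.8] d/dx mm [-0.88  1.29] d/dy [2.2  0.47]
pics/s6.png tip [208.3 133.1] sleeve bottom [210.9  71.4] mid [212.   47.5] d/dx mm [-2.51 -0.27] d/dy [-0.34  1.61]
```

Run:
```python
from h import *
for n,rows in(("pics/s6.png",(186,189,207,210,214)),("pics/c6.png",(190,193,211,215))):
    im=cv2.imread(n).astype(int)
    u0=402-12 if 0 else (299+30 if n[5]=='s' else 258+20)
    for r in rows: print(n[5],r,u0,im[r,u0:u0+30].tolist() if 0 else [int(x) for x in im[r,u0:u0+30,2]])
```

```text
s 186 329 [196, 195, 190, 172, 135, 92, 69, 65, 66, 67, 67, 69, 70, 69, 69, 68, 69, 69, 68, 70, 98, 146, 179, 185, 185, 184, 190, 197, 201, 200]
s 189 329 [192, 193, 190, 172, 134, 92, 71, 66, 65, 67, 70, 68, 69, 70, 70, 68, 70, 70, 67, 71, 104, 150, 179, 185, 185, 189, 193, 199, 200, 198]
s 207 329 [170, 162, 142, 111, 89, 92, 106, 114, 113, 106, 101, 96, 93, 90, 83, 89, 120, 157, 177, 183, 185, 185, 186, 188, 190, 192, 190, 186, 185, 187]
s 210 329 [170, 170, 164, 157, 143, 119, 95, 82, 81, 79, 78, 77, 74, 72, 72, 90, 123, 153, 167, 170, 168, 171, 172, 175, 178, 179, 178, 171, 160, 163]
s 214 329 [170, 168, 169, 167, 159, 133, 99, 83, 82, 82, 81, 82, 78, 75, 73, 95, 131, 155, 163, 163, 162, 155, 153, 159, 161, 151, 121, 89, 73, 76]
c 190 278 [107, 110, 110, 108, 107, 104, 111, 98, 91, 91, 89, 108, 96, 88, 93, 92, 88, 92, 91, 93, 90, 89, 89, 76, 71, 70, 68, 55, 56, 56]
c 193 278 [96, 95, 99, 103, 103, 101, 108, 95, 90, 85, 83, 83, 85, 88, 92, 92, 93, 94, 92, 93, 92, 89, 90, 76, 77, 71, 67, 58, 49, 48]
c 211 278 [193, 192, 190, 135, 114, 116, 118, 119, 118, 140, 148, 163, 121, 101, 98, 97, 97, 110, 144, 166, 135, 95, 79, 84, 88, 99, 108, 109, 112, 113]
c 215 278 [189, 187, 185, 191, 187, 186, 175, 168, 170, 167, 169, 170, 169, 155, 109, 101, 99, 97, 97, 90, 87, 87, 85, 85, 93, 101, 100, 99, 102, 102]
```

>>> {"fn": "jog_arm", "kwargs": {
  "motion": [
    [0.03, -0.032, 0.2, 0, 0.2],
    [0, 0, 0.3, 0, 0.2],
    [0, 0, 0.3, 0, 0.2],
    [0, 0, 0.25, 0, 0.2],
    [0, 0, 0.15, 0, 0.2],
    [0, 0, 0.1, 0, 0.2],
    [0, 0, 0.1, 0, 0.2],
    [0, 0, 0, 0, 0.2]
  ]
}}

```text
clock: 19.9
position: [0.5051, -0.0579, 0.1208]
tool_rot: [3.142, 0.0, -0.358]
force: [-1.6, -0.7, -2.0]
grip_width: 0.032
finger_force: 45.1
```

>>> {"fn": "jog_arm", "kwargs": {
  "motion": [
    [0, 0, 0.1, 0, 0.2],
    [0, 0, 0.1, 0, 0.2],
    [0, 0, 0.1, 0, 0.2],
    [0, 0, 0, 0, 0.2]
  ]
}}

```text
clock: 20.3
position: [0.5051, -0.0579, 0.1117]
tool_rot: [3.141, 0.0, -0.358]
force: [0.6, -0.5, -2.2]
grip_width: 0.0317
finger_force: 45.1
```

>>> {"fn": "jog_arm", "kwargs": {
  "motion": [
    [0, 0, 0.15, 0, 0.2],
    [0, 0, 0.2, 0, 0.2],
    [0, 0, 0.2, 0, 0.2],
    [0, 0, 0.15, 0, 0.2],
    [0, 0, 0.1, 0, 0.2],
    [0, 0, 0.05, 0, 0.2],
    [0, 0, 0, 0, 0.2],
    [0, 0, 0, 0, 0.2]
  ]
}}

```text
clock: 21.1
position: [0.5052, -0.0579, 0.0866]
tool_rot: [-3.142, -0.0, -0.358]
force: [0.4, 0.2, -2.7]
grip_width: 0.0317
finger_force: 45.1
```

>>> {"fn": "jog_arm", "kwargs": {
  "motion": [
    [0, 0, 0.04, 0, 0.2],
    [0, 0, 0.04, 0, 0.2],
    [0, 0, 0.03, 0, 0.2],
    [0, 0, 0, 0, 0.2]
  ]
}}

```text
clock: 21.5
position: [0.5051, -0.0579, 0.0831]
tool_rot: [3.142, 0.0, -0.358]
force: [0.5, 0.1, -2.3]
grip_width: 0.0319
finger_force: 45.1
```

>>> {"fn": "jog_arm", "kwargs": {
  "motion": [
    [0, 0, 0.02, 0, 0.2],
    [0, 0, 0.02, 0, 0.2],
    [0, 0, 0, 0, 0.2],
    [0, 0, 0, 0, 0.2]
  ]
}}

```text
clock: 21.9
position: [0.5054, -0.0579, 0.0827]
tool_rot: [-3.141, -0.001, -0.358]
force: [-3.1, 0.5, 12.3]
grip_width: 0.032
finger_force: 46.3
```

>>> {"fn": "jog_arm", "kwargs": {
  "motion": [
    [0, 0, -0.015, 0, 0.2],
    [0, 0, 0, 0, 0.45],
    [0, 0, 0, 0, 0.6],
    [0, 0, 0, 0, 0.7],
    [0, 0, 0, 0, 0.7],
    [0, 0, 0, 0, 0.7],
    [0, 0, 0, 0, 0.7]
  ]
}}

```text
clock: 22.6
position: [0.5052, -0.0579, 0.0825]
tool_rot: [-3.142, 0.0, -0.358]
force: [0.3, 0.8, -0.4]
grip_width: 0.0595
finger_force: 0.0
```

>>> {"fn": "jog_arm", "kwargs": {
  "motion": [
    [0, 0, -0.3, 0, 0.7],
    [0, 0, -0.8, 0, 0.7],
    [0, 0, -1, 0, 0.7],
    [0, 0, -1, 0, 0.7],
    [0, 0, -1, 0, 0.7],
    [0, 0, -0.5, 0, 0.7],
    [0, 0, 0, 0, 0.7],
    [0, 0, 0, 0, 0.7],
    [0, 0, 0, 0, 0.7],
    [0, 0, 0, 0, 0.7]
  ]
}}

```text
clock: 23.6
position: [0.5048, -0.0578, 0.2198]
tool_rot: [3.141, 0.001, -0.358]
force: [-0.6, -0.3, 0.4]
grip_width: 0.0597
finger_force: 0.0
```

Run:
```python
from h import *
go(.505,-.058,.3)
save('scene','pics/c9.png');save('side','pics/s9.png');savew('pics/w9.png')
def crop(fn,cx,cy,s=5,W=400):
    im=cv2.imread(fn); w=W//s; h=300//s
    return cv2.resize(im[cy-h//2:cy-h//2+h,cx-w//2:cx-w//2+w],(W,300),interpolation=cv2.INTER_CUBIC)
a=[crop('pics/c9.png',298,215),crop('pics/s9.png',339,215),crop('pics/w9.png',325,210,2),crop('pics/c9.png',250,235,2)]
cv2.imwrite('pics/m9.png',np.vstack([np.hstack(a[:2]),np.hstack(a[2:])]))
```

```text
t 23.6 pos [ 0.5048 -0.0578  0.2198] rot [ 3.1411e+00  1.3000e-03 -3.5820e-01] F [-0.6 -0.3  0.4] w 0.0597 units [ 0.005  0.004 -2.674] turn 0
```

View pics/m9.png

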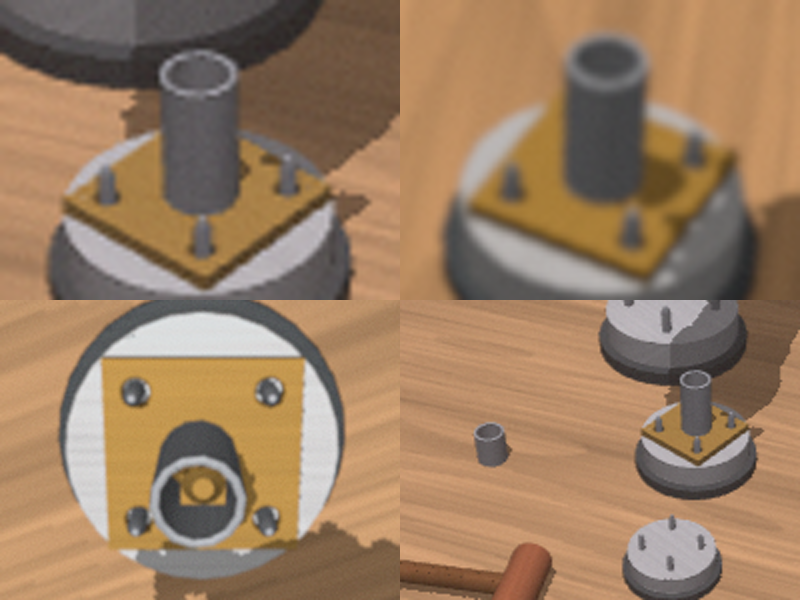

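The pictures show the sleeve upright around the post and flat on the flange. The flange is level on all four studs and the gripper is clear.

```bash
python3 -c "
from h import *
print(bot.job_done())"
```

```text
the job is handed in; nothing more can be done
None
```

I handed the job in at about 23.8 s: the last pictures show the flange flat on all four studs, the tall sleeve fully home over its post and the gripper clear, but the hand-in returned no verdict.

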